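# Wind up the plate turntable

### The arm

A 6-joint arm with a two-finger parallel gripper is mounted at the origin on the work surface. World frame = base frame: x ahead of the robot, y to its left, z up, the work surface at z = 0. Lengths are in mm, angles in rad, forces in N, time in s.
With the tool pointing down it reaches from about 400 to 925 mm from the base axis. Payload 12.5 kg.
Tool frame: the origin (TCP) lies midway between the tips of the shut fingers; the grasp point (between the pads) lies 19 mm behind it; z points along the fingers, y is the line along which they close (so a half turn about z gives the same grasp; the last joint's range is limited). The gripper opens to 95 mm and grips with 3 to 60 N. Pads are 20 mm wide; open, the fingers measure 119 mm over their backs; the gripper's body (75 mm by 180 mm) begins 59 mm behind the grasp point.
Start: joints at [-1.227, 0.491, 1.559, -0, 1.092, -0.106], TCP at [271.765, -562.841, 214.661] pointing down, gripper open.
Joint ranges: [-3.1, 3.1], [-0.84, 2.19], [0.05, 2.79], [-1.13, 4.28], [0.06, 2.93], [-2.69, 2.69]. Speed limits (rad/s): [2.22, 2.22, 2.79, 3.14, 3.14, 3.14].

### API

Orientations are given as [roll, pitch, yaw] about the fixed x, y, z axes, in that order (R = Rz(yaw) Ry(pitch) Rx(roll)).
In Python, from cell import readout, eyes, env gives the robot as it stands.
- The arm moves only by the tool move_arm, never from a script. Its argument "plan" is a list of rows, each a list of 3 entries, a list of its own where there are three numbers: the turn, a rotation vector about the tool's x, y, z in degrees, then the shift along the tool's x, y, z in m, then the gripper command: -1 is shut, 1 is fully open, values between are in proportion. In form: [[[ax, ay, az], [x, y, z], jaw], ...]. A call has 1 to 5 rows; each row is the pose to reach, as a shift and turn from the pose commanded when the call began, along the tool's axes at that moment; what a row does not reach only later rows make up. A row lasts 1/8 s, in which the tool goes at most 62.5 mm and 10.7 degrees, less where a joint would pass 70% of its speed; a pose out of reach is approached as far as the arm can. A call with a gripper value outside its range is refused whole. The fingers move at their own pace and stop on an object; the grip force is fixed at half the most. Time passes only in rows, so rows that repeat a pose let the fingers close. It gives the time, the measured TCP pose, the force, the opening and the grip force at its end, in the units of the state.
- readout.state(): the state, without advancing time (a new reading comes with each control period).
- eyes.read_camera(name): name is "side" or "top" or "wrist"; returns a dict with "img" (384x512x3 uint8, red, green, blue), "K" (3x3 intrinsics, pixels), "dist" ([k1, k2, p1, p2, k3] as OpenCV has them; the pictures are not rectified), "extrinsics" (4x4, takes a point from camera to world coordinates). Camera axes: x right, y up, looking along -z (the intrinsics and any distortion apply to the point x, -y, -z); pixel columns grow to the right and rows downward; lengths in mm; the calibration is good to about 2 mm. A picture is of the moment at which its call begins. There is no depth.
- env.job_done(): hands the job in; it is judged then, once.
Trained networks look in a picture, given as the dict that the camera call returned (one of the last four; its "shot" number tells which), for a name from the list of things; names that differ only in an ending like _2 or _b are one class to them, and where a whole thing is asked for, a point or a joint stands for the part that bears it (a point fixed in the world has none). Each returns a list of dicts, best first, with "score" (0 to 1); they miss things now and then, are a little off and sometimes report something else, mostly with a low value. They report only what shows in the picture. A call takes as long as a camera call. They do not tell look-alikes from the thing itself.
- eyes.cut_out(picture, name): "mask" (384x512 bool, what is visible of it) and "uv" ([column, row] in pixels, amid what is visible of it).
The state is a dict: "t": time; "joints": joint angles; "qvel": joint speeds; "tau": joint torques, N m; "eef_pos": TCP position; "tcp_rot": TCP orientation; "ft_force": force on the tool from outside, world axes, zero at the start; "moment": the same for the moment, N m; "opening": opening from 0.0 (shut) to 1.0 (fully open); "grip_force": force on a finger pad.
Only numpy, scipy, OpenCV 4.12 (cv2) and the standard library are available. Lean on these libraries where they do the work, as an engineer would, in place of code of your own. Each camera call takes 0.05 s, during which the arm holds its last target. There are 200 camera calls.

### The job

Wind up the spring-driven turntable that has the culture dish on it: turn its upright wing key clockwise (seen from above) until it is fully wound against its stop, in at least two part turns, letting go of the key part-way. Leave the dish lying on its platter and do not turn the key of the empty turntable.

Things in the scene. Friction and masses are not known exactly. Their poses are not given: they have to be found in the camera images.
- key_grip (a point): Steel wing key to wind, on the turntable with the dish. Point on its upright turning axis at mid-height of the wings, 86 mm above the bench; z up, x along the wings, turning with them. Wings: one flat upright plate 50 mm long (two round lobes), 8 mm thick, 25 mm high, alike either way round, on a 10 mm shaft over a 28 mm boss whose top is 57 mm above the bench.
- key (a joint): That key's angle, rad, growing clockwise seen from above. Starts between 0 and 0.7; 2.7 is the stop, fully wound: there the wings lie along the case's long side (dark index lines on the case), and not before. Takes 0.08 to 0.14 N m, more as the spring winds; a click holds the key where it is let go.
- dish: Closed culture dish, 90 mm across, 15 mm high, amber-brown under a clear lid, loose on the platter (100 mm across) of the turntable to wind. Origin at the centre of its underside, 57 mm above the bench. That turntable is a fixed white case 230 x 130 x 45 mm, long side within 30 degrees of straight away from the robot; platter at the far end, key at the near end, axes 115 mm apart.
- empty_key_tip (a point): End of one wing of the key on the empty turntable, 86 mm above the bench and 25 mm from that key's axis. Not to be turned. That turntable is just the same but without a dish, left or right of the one to wind.
Mind the look-alikes: they are no part of the job. There is more than one size of the dish; the one meant has the size given above.

How it is judged (in metres and radians):
On the way, in this order (a step that is already met when the one before it is completed fails the run):
1. the key has been turned part of the way and let go there (joint between 0.8 and 2.45, fingers off it) (value of joint key between 0.8 and 2.45 rad and contact force between the fingers and key below 0.05 N), for 0.1 s.
2. the key is fully wound (joint above 2.5) (value of joint key above 2.5 rad), for 0.1 s.
At the end, for the whole second after the job is handed in: The key of the turntable with the dish is wound to within 0.2 rad of its stop (joint above 2.5) and at rest; the dish lies flat on its platter within 15 mm of where it was; the empty turntable's key has its wing end within 8 mm of where it was (value of joint key above 2.5 rad and velocity of joint key below 0.05 rad/s and distance of dish from where it was at the start of the episode below 0.015 m and angle between dish's own z axis and vertical below 0.1 rad and distance of empty_key_tip from where it was at the start of the episode below 0.008 m); the robot touches nothing.
It fails at once if the dish is pushed more than 15 mm (distance of dish from where it was at the start of the episode above 0.015 m).
It fails at once if the empty turntable's key is turned (its wing end moved more than 8 mm) (distance of empty_key_tip from where it was at the start of the episode above 0.008 m).
It also fails if it takes over 48 s, if anything falls off the work surface, if the arm or the gripper's body presses on something with over 40 N, if the wrist force passes 120 N, or if a joint passes its speed limit or range.

## Working session

There is one attempt and no reset: what is moved stays moved. The work goes in short steps, Python scripts to look and compute and a tool call to move; the robot and the scene stay as the last step left them, time stands still between calls to the robot, and variables do not carry over. Pictures are saved under pics/ and viewed, at most 10 in all, crops included, and the job is handed in when it is done.

Besides the shell and the picture viewer there is one more tool, called after "Call:" as name(argument=value, ...), one argument or row to a line, values as JSON. move_arm: Moves the arm, as the interface text tells. Its arguments: {"type":"object","properties":{"plan":{"type":"array","items":{"type":"array"}}},"required":["plan"]}

```bash
mkdir -p pics
cat > h.py <<'E'
import numpy as np, cv2
from cell import readout, eyes, env
def ray(p,uv):
    K=np.array(p["K"],float);d=np.array(p["dist"],float);T=np.array(p["extrinsics"],float)
    u=cv2.undistortPoints(np.array(uv,float).reshape(-1,1,2),K,d).reshape(-1,2)
    D=np.c_[u[:,0],-u[:,1],-np.ones(len(u))]@T[:3,:3].T
    return T[:3,3],D
def toz(p,uv,z):
    o,D=ray(p,uv); return o+D*((z-o[2])/D[:,2:3])
def save(p,name,crop=None,s=1):
    im=p["img"][:,:,::-1]
    if crop: a,b,c,d=crop; im=im[b:d,a:c]
    cv2.imwrite("pics/"+name,cv2.resize(im,None,fx=s,fy=s,interpolation=cv2.INTER_CUBIC))
E
python3 - <<'E'
from h import *
ims=[]
for c in("top","side"):
    p=eyes.read_camera(c); ims.append(p["img"])
    print(c,np.array(p["extrinsics"])[:3,3].round())
    for n,z in(("key_grip",86),("dish",65),("empty_key_tip",86)):
        for r in eyes.cut_out(p,n): print(n,round(r["score"],2),np.round(r["uv"]),toz(p,r["uv"],z).round())
    save(p,c+"0.png",s=1.5)
E
```

```text
top [478.  13. 997.]
dish 0.87 [350. 142.] [[ 658. -200.   65.]]
dish 0.81 [375. 275.] [[ 383. -254.   65.]]
dish 0.77 [264. 156.] [[622. -21.  65.]]
empty_key_tip 0.54 [137. 228.] [[470. 228.  86.]]
side [442. 619. 605.]
key_grip 0.7 [276. 153.] [[ 531. -180.   86.]]
dish 0.98 [226. 213.] [[615.  41.  65.]]
dish 0.98 [332. 162.] [[ 385. -190.   65.]]
empty_key_tip 0.47 [281. 287.] [[472. 235.  86.]]
```

View pics/top0.png

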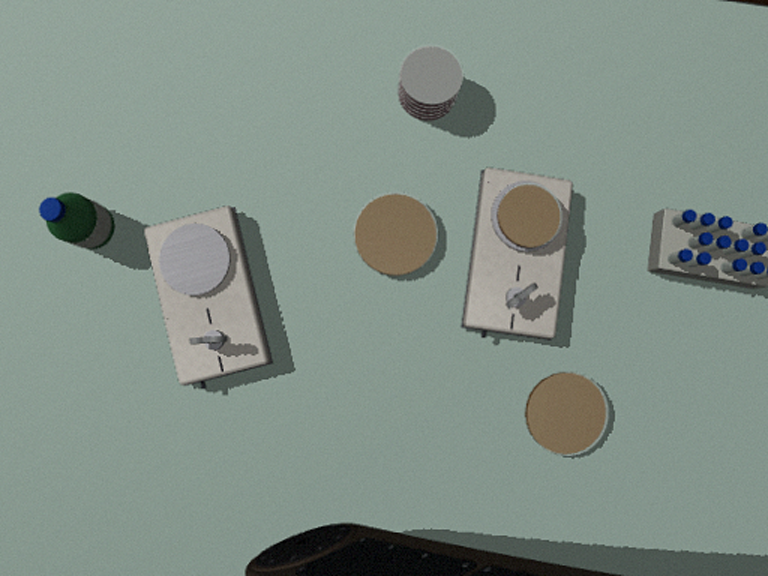

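View pics/side0.png

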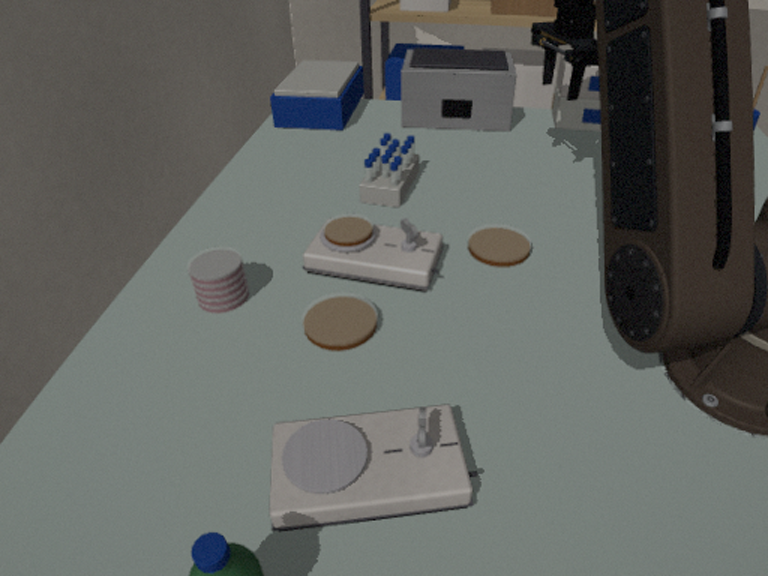

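Top view (zoomed ×1.5). Key candidates: the right turntable's key at (520,296) and the left, empty turntable's key at (208,340). Dish candidates: the one on the right platter at (530,215), and two larger loose dishes at (397,234) and (567,413). I choose the right turntable and its key at (520,296).

Run:
```python
from h import *
p=eyes.read_camera("top"); save(p,"crop1.png",(295,100,395,235),4)
s=readout.state(); print(s["eef_pos"],s["tcp_rot"],s["opening"],s["t"])
l=toz(p,np.array([[519,265],[512,328]])/1.5,45); print("index",l.round(1))
m=toz(p,np.array([[530,216]])/1.5,70); print("dish",m.round(1))
w=toz(p,np.array([[507,300],[537,286]])/1.5,92); print("wing",w.round(1),w.mean(0).round(1))
```

```text
[ 271.76407342 -562.82272332  214.62564272] [3.14157457e+00 3.70012542e-06 4.49792207e-01] 0.9991361171209119 0.45
index [[ 587.  -195.7   45. ]
 [ 498.4 -186.5   45. ]]
dish [[ 652.5 -205.4   70. ]]
wing [[ 534.4 -169.5   92. ]
 [ 554.1 -210.1   92. ]] [ 544.2 -189.8   92. ]
```

View pics/crop1.png

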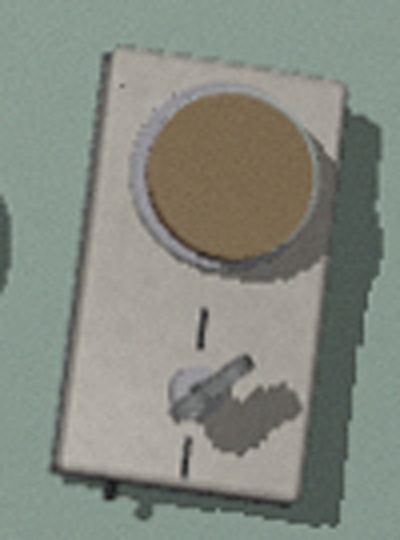

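The crop shows the amber dish, smaller than its platter, at crop (232,178). Its wing key runs (170,415)–(253,360) between the index lines, so this is the right turntable. Next I move above it.

Call:
move_arm(
  plan=[
    [[0,0,-50],[0.39,-0.22,0],0.0],
    [[0,0,-50],[0.39,-0.22,0],0.0],
    [[0,0,-50],[0.39,-0.22,0],0.0],
    [[0,0,-50],[0.39,-0.22,0],0.0],
    [[0,0,-50],[0.39,-0.22,0],0.0],
  ],
)

```text
t: 1.08
eef_pos: [451.1, -304.5, 214.9]
tcp_rot: [3.141, 0.0, 1.327]
ft_force: [0.9, -0.0, -0.8]
opening: 0.536
grip_force: 0.0
```

Call:
move_arm(
  plan=[
    [[0,0,-44],[0.13,0.049,0],0.0],
    [[0,0,-44],[0.13,0.049,0],0.0],
    [[0,0,-44],[0.13,0.049,0],0.0],
    [[0,0,-44],[0.13,0.049,0],0.0],
    [[0,0,-44],[0.13,0.049,0],0.0],
  ],
)

```text
t: 1.7
eef_pos: [529.7, -192.0, 214.7]
tcp_rot: [3.142, 0.0, 2.091]
ft_force: [-0.0, -0.2, -0.5]
opening: 0.499
grip_force: 0.0
```

Run:
```python
from h import *
p=eyes.read_camera("wrist"); save(p,"w1.png",s=1.5)
print(np.array(p["extrinsics"])[:3,3].round())
for n,z in(("key_grip",86),("dish",65)):
    for r in eyes.cut_out(p,n):
        print(n,round(r["score"],2),np.round(r["uv"]),toz(p,r["uv"],z).round())
        if n=="key_grip":
            y,x=np.nonzero(r["mask"]); b=cv2.boxPoints(cv2.minAreaRect(np.c_[x,y].astype(np.float32)));print(b.round(),toz(p,b,86).round(1))
s=readout.state(); print(s["eef_pos"],s["tcp_rot"],s["joints"])
```

```text
[ 492. -127.  384.]
dish 0.95 [ 92. 163.] [[ 391. -249.   65.]]
dish 0.7 [356. 232.] [[ 643. -184.   65.]]
dish 0.68 [423.  71.] [[609. -32.  65.]]
[ 529.43941445 -192.51514709  214.67807702] [3.14156619e+00 1.16509661e-04 2.08641246e+00] [-4.65982745e-01  4.03320327e-01  1.71231493e+00 -4.99777123e-05
  1.02584582e+00 -9.81572973e-01]
```

View pics/w1.png

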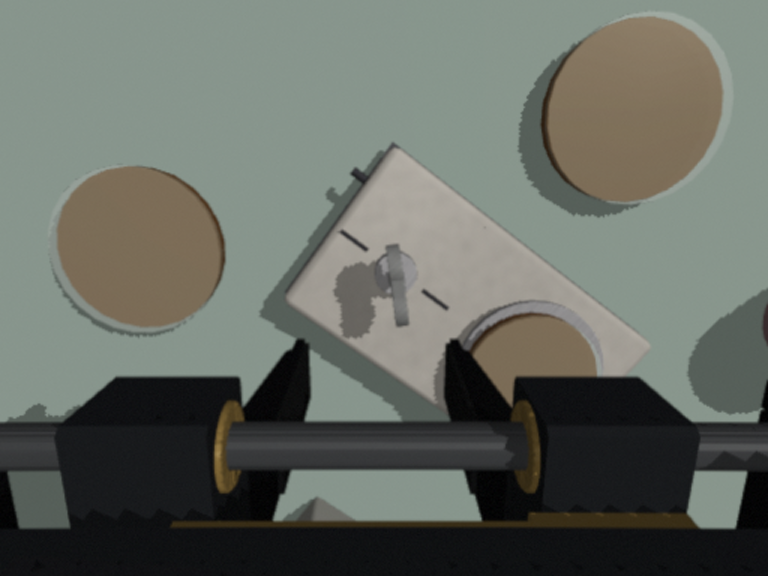

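Wrist view: the wing runs (393,247)–(402,325), the boss is at (397,271), and the index lines run (341,232)–(447,309).

Run:
```python
from h import *
p=eyes.read_camera("wrist")
g=lambda a,z:toz(p,np.array(a)/1.5,z)
i=g([[341,232],[367,250],[423,291],[447,309]],45);w=g([[392,247],[402,324]],92);b=g([[397,272]],57);d=g([[535,355]],70)
print(i.round(1),i.mean(0),"\nw",w.round(1),w.mean(0),np.linalg.norm(w[1]-w[0]),"boss",b)
f=lambda v:np.degrees(np.arctan2(v[1],v[0]))
print(f(i[3]-i[0]),f(w[0]-w[1]),f(w[1]-w[0]),readout.state()["tcp_rot"])
```

```text
[[ 496.7 -183.6   45. ]
 [ 517.4 -185.7   45. ]
 [ 564.1 -191.5   45. ]
 [ 585.  -194.4   45. ]] [ 540.80133359 -188.81786845   45.        ] 
w [[ 525.4 -169.1   92. ]
 [ 553.7 -206.2   92. ]] [ 539.51905024 -187.66991851   92.        ] 46.69814499767955 boss [[ 540.4126156  -186.64431396   57.        ]]
-6.946795853353473 127.29101011444973 -52.70898988555027 [3.14155150e+00 1.60725045e-04 2.08682871e+00]
```

Call:
move_arm(
  plan=[
    [[0,0,-7.5],[-0.0013,0.0118,0.03],0.0],
    [[0,0,-7.5],[-0.0013,0.0118,0.075],0.0],
    [[0,0,-7.5],[-0.0013,0.0118,0.115],0.0],
    [[0,0,-7.5],[-0.0013,0.0118,0.145],0.0],
    [[0,0,-7.5],[-0.0013,0.0118,0.145],0.0],
  ],
)

```text
t: 2.52
eef_pos: [539.5, -187.4, 68.0]
tcp_rot: [-3.14, -0.003, 2.219]
ft_force: [-0.7, -0.5, 1.3]
opening: 0.502
grip_force: 0.0
```

Call:
move_arm(
  plan=[
    [[0,0,0],[0,0,0],-1],
    [[0,0,0],[0,0,0],-1],
    [[0,0,0],[0,0,0],-1],
    [[0,0,0],[0,0,0],-1],
    [[0,0,0],[0,0,0],-1],
  ],
)

```text
t: 3.15
eef_pos: [540.8, -187.5, 70.0]
tcp_rot: [3.141, 0.001, 2.221]
ft_force: [0.5, 1.6, 3.0]
opening: 0.092
grip_force: 30.0
```

Call:
move_arm(
  plan=[
    [[0,0,8],[0,0,0],-1],
    [[0,0,16],[0,0,0],-1],
    [[0,0,24],[0,0,0],-1],
    [[0,0,32],[0,0,0],-1],
    [[0,0,40],[0,0,0],-1],
  ],
)

```text
t: 3.78
eef_pos: [541.2, -187.4, 70.0]
tcp_rot: [3.14, 0.0, 1.519]
ft_force: [4.0, 3.3, 2.5]
opening: 0.094
grip_force: 30.0
```

Call:
move_arm(
  plan=[
    [[0,0,8],[0,0,0],-1],
    [[0,0,16],[0,0,0],-1],
    [[0,0,24],[0,0,0],-1],
    [[0,0,30],[0,0,0],-1],
    [[0,0,30],[0,0,0],-1],
  ],
)

```text
t: 4.4
eef_pos: [541.4, -187.5, 70.0]
tcp_rot: [3.14, -0.001, 0.998]
ft_force: [4.6, 3.0, 0.9]
opening: 0.091
grip_force: 30.0
```

Call:
move_arm(
  plan=[
    [[0,0,0],[0,0,0],0.0],
    [[0,0,0],[0,0,0],0.0],
    [[0,0,0],[0,0,0],0.0],
    [[0,0,0],[0,0,-0.05],0.0],
    [[0,0,0],[0,0,-0.1],0.0],
  ],
)

```text
t: 5.03
eef_pos: [540.1, -187.5, 170.4]
tcp_rot: [-3.14, 0.0, 0.999]
ft_force: [0.8, 0.4, 0.8]
opening: 0.494
grip_force: 0.0
```

Call:
move_arm(
  plan=[
    [[0,0,0],[0,0,-0.045],0.0],
    [[0,0,0],[0,0,-0.045],0.0],
    [[0,0,0],[0,0,-0.045],0.0],
  ],
)

```text
t: 5.4
eef_pos: [540.0, -187.4, 214.0]
tcp_rot: [-3.141, 0.0, 0.999]
ft_force: [0.4, -0.0, -0.5]
opening: 0.494
grip_force: 0.0
```

Run:
```python
from h import *
p=eyes.read_camera("wrist"); save(p,"w2.png",s=1.5)
s=readout.state(); print(s["eef_pos"],s["tcp_rot"],s["joints"],s["ft_force"])
```

```text
[ 539.92354164 -187.35188477  213.49543224] [-3.13977329e+00  3.12865045e-04  9.99467220e-01] [-4.49520863e-01  4.16798439e-01  1.69286562e+00 -1.04140000e-04
  1.03377249e+00  1.21861888e-01] [ 0.08873641  0.70816535 -0.57960771]
```

View pics/w2.png

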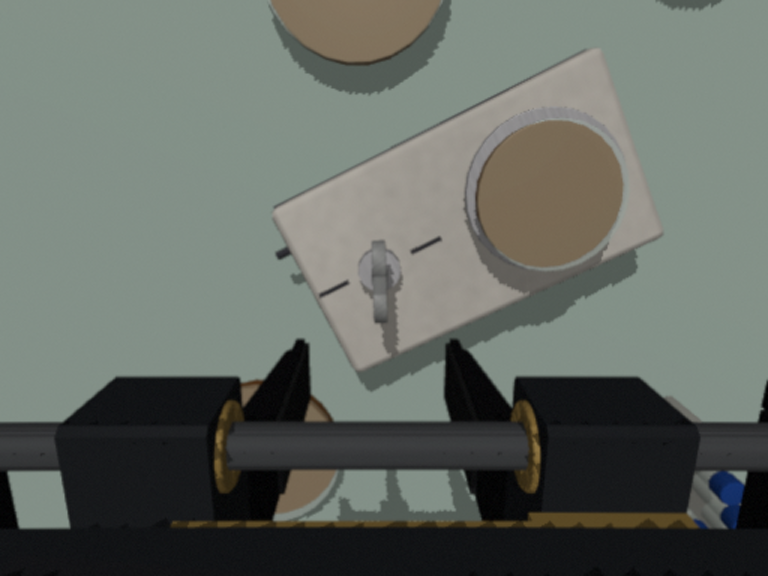

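The wing at (379,242)–(380,321) has turned with the tool to a yaw of about 57° and stays there with the fingers off. The dish sits undisturbed at (550,193). Next I regrip and turn the rest.

Call:
move_arm(
  plan=[
    [[0,0,0],[0,0,0.03],0.0],
    [[0,0,0],[0,0,0.075],0.0],
    [[0,0,0],[0,0,0.115],0.0],
    [[0,0,0],[0,0,0.145],0.0],
    [[0,0,0],[0,0,0.145],0.0],
  ],
)

```text
t: 6.08
eef_pos: [538.9, -186.9, 66.8]
tcp_rot: [-3.136, 0.001, 1.0]
ft_force: [0.3, -1.1, 0.3]
opening: 0.504
grip_force: 0.0
```

Call:
move_arm(
  plan=[
    [[0,0,0],[0,0,0],-1],
    [[0,0,0],[0,0,0],-1],
    [[0,0,0],[0,0,0],-1],
    [[0,0,0],[0,0,0],-1],
    [[0,0,0],[0,0,0],-1],
  ],
)

```text
t: 6.7
eef_pos: [541.1, -188.0, 70.1]
tcp_rot: [3.139, -0.0, 1.0]
ft_force: [1.6, -1.9, 1.3]
opening: 0.092
grip_force: 30.0
```

Call:
move_arm(
  plan=[
    [[0,0,8],[0,0,0],-1],
    [[0,0,16],[0,0,0],-1],
    [[0,0,24],[0,0,0],-1],
    [[0,0,32],[0,0,0],-1],
    [[0,0,40],[0,0,0],-1],
  ],
)

```text
t: 7.32
eef_pos: [541.1, -187.9, 70.1]
tcp_rot: [3.14, -0.001, 0.297]
ft_force: [2.2, -1.4, 1.4]
opening: 0.092
grip_force: 30.0
```

Call:
move_arm(
  plan=[
    [[0,0,7],[0,0,0],-1],
    [[0,0,14],[0,0,0],-1],
    [[0,0,20],[0,0,0],-1],
    [[0,0,23],[0,0,0],-1],
    [[0,0,23],[0,0,0],-1],
  ],
)

```text
t: 7.95
eef_pos: [541.1, -187.9, 70.1]
tcp_rot: [3.141, -0.002, -0.099]
ft_force: [3.3, -2.3, 4.0]
opening: 0.092
grip_force: 30.0
```

Run:
```python
from h import *
s=readout.state(); print(s["eef_pos"],np.degrees(s["tcp_rot"]),s["ft_force"],s["moment"],s["opening"])
```

```text
[ 541.09345144 -187.89490695   70.08387021] [ 1.79954848e+02 -9.89717449e-02 -5.69835904e+00] [ 3.3040864  -2.29431066  3.97561214] [-0.30292338 -0.45558752  0.05316744] 0.09232147476273468
```

Call:
move_arm(
  plan=[
    [[0,0,2],[0,0,0],-1],
    [[0,0,4],[0,0,0],-1],
    [[0,0,5],[0,0,0],-1],
    [[0,0,5],[0,0,0],-1],
  ],
)

```text
t: 8.45
eef_pos: [541.1, -187.9, 70.1]
tcp_rot: [3.141, -0.002, -0.188]
ft_force: [4.2, -3.2, 4.7]
opening: 0.094
grip_force: 30.0
```

Run:
```python
from h import *
s=readout.state(); print(s["eef_pos"],np.degrees(s["tcp_rot"]),s["ft_force"],s["moment"],s["opening"])
```

```text
[ 541.08592357 -187.91148854   70.06234203] [ 1.79959962e+02 -1.00404442e-01 -1.07770360e+01] [ 4.18611026 -3.24981006  4.72312451] [-0.46084287 -0.71557535  0.27866794] 0.09369720258689178
```

The moment about z rose from 0.05 to 0.28 N m, which means the key is against its stop. I release, lift and check.

Call:
move_arm(
  plan=[
    [[0,0,0],[0,0,0],0.0],
    [[0,0,0],[0,0,0],0.0],
    [[0,0,0],[0,0,0],0.0],
    [[0,0,0],[0,0,-0.05],0.0],
    [[0,0,0],[0,0,-0.1],0.0],
  ],
)

```text
t: 9.07
eef_pos: [539.9, -187.3, 170.3]
tcp_rot: [-3.141, 0.002, -0.187]
ft_force: [-0.4, -0.2, -0.8]
opening: 0.494
grip_force: 0.0
```

Call:
move_arm(
  plan=[
    [[0,0,0],[0,0,-0.045],0.0],
    [[0,0,0],[0,0,-0.045],0.0],
    [[0,0,0],[0,0,-0.045],0.0],
  ],
)

```text
t: 9.45
eef_pos: [539.9, -187.3, 213.8]
tcp_rot: [-3.141, 0.001, -0.187]
ft_force: [-0.9, 0.4, -0.8]
opening: 0.502
grip_force: 0.0
```

Run:
```python
from h import *
p=eyes.read_camera("wrist"); save(p,"w3.png",s=1.5)
```

```text
(no output)
```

View pics/w3.png

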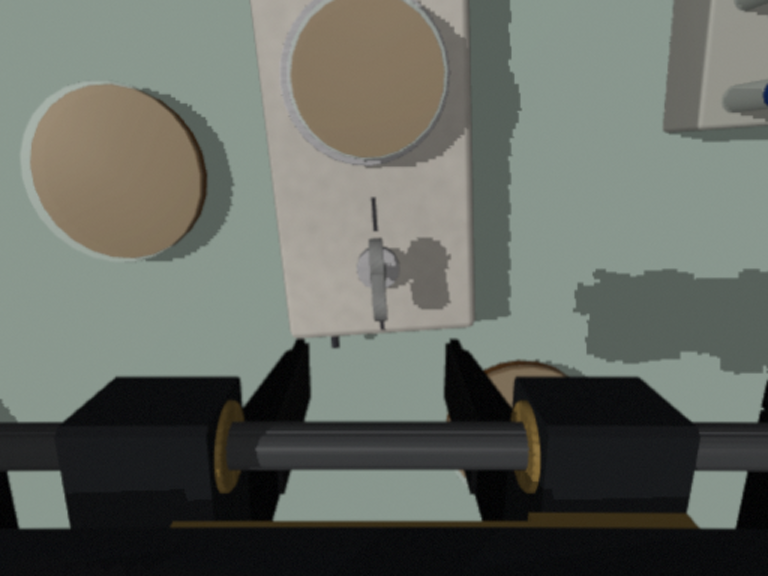

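The wings at (376,240)–(380,318) lie in line with the index lines from (374,198) to (382,328). The dish is still on its platter at (368,78), and nothing is being touched.

```bash
python3 -c "
from h import *
print(env.job_done())"
```

```text
the job is handed in; nothing more can be done
None
```

I wound the dish turntable's key to its stop in two part turns, letting go part-way, and handed the job in; in the last wrist picture the dish still lay on its platter, and the arm never went near the empty turntable's key (no verdict was returned).

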